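# Back off the fuel-gas cap to its release mark

## Task

Of the three capped gas outlets on the bench, the fuel-gas one has a left-hand thread: its brass hexagon carries an engraved red ring and red-notched corners. Unscrew that cap by turning it clockwise (seen from above) until the white line on it points at the black line engraved on the pale disc beneath it, then let go. Leave the two plain right-hand caps as they are.

Things in the scene. Friction and masses are not known exactly. Their poses are not given: they have to be found in the camera images.
- fuel_grip (a point): On the fuel cap's vertical turning axis, inside its black grip bar (44 mm long, 14 thick, 38 tall), 12 mm below the bar's top, about 104 mm above the bench. Turns with the cap: x level along the bar to its white-lined end, y through its thickness, z up. Below the bar: brass hexagon with red ring and notches, 68 mm across corners, top 26 mm below this point; then a 112 mm disc on a white post.
- fuel_cap (a joint): How far the fuel cap is turned clockwise seen from above, rad: 0 fully tight (hard stop), growing as it unscrews; at 1.3 its white line points exactly at the black line engraved on the fixed disc beneath; at 1.9 a second hard stop, past the mark. Starts between 0 and 0.35. The cap rises 1.9 mm per rad. Even friction, about 0.1 N m; stays where it is left.
- air_tip (a point): Outer end of the compressed-air cap's white line, on top of its hexagon, 33.5 mm from that cap's axis, about 79 mm above the bench; x axis level, outwards along the line. Cap and post as the fuel one in shape and size, but the brass hexagon is plain (right-hand thread). Not to be turned. The three posts stand in a row across the bench in any order, axes at least 130 mm apart.
- nitrogen_tip (a point): The same point on the nitrogen cap, the third outlet: same shape and size, plain brass hexagon (right-hand thread). Not to be turned.
There are look-alikes about, which are no part of the job. What is shaped like the part that bears fuel_grip but orange is not meant.

How it is judged:
At the end, for the whole second after the job is handed in: The fuel-gas cap is unscrewed to its mark, its white line within 0.2 rad (about 11 degrees) of the black line on the disc (joint between 1.1 and 1.5), and at rest; the other two caps have not been turned (the ends of their white lines within 8 mm of where they started) (value of joint fuel_cap between 1.1 and 1.5 rad and velocity of joint fuel_cap between -0.05 and 0.05 rad/s and distance of each of air_tip, nitrogen_tip from where it was at the start of the episode below 0.008 m); the robot touches nothing.
It fails at once if a plain right-hand cap is turned (the end of its white line moves more than 8 mm) (distance of any of air_tip, nitrogen_tip from where it was at the start of the episode above 0.008 m).
It also fails if it takes over 35 s, if anything falls off the work surface, if the arm or the gripper's body presses on something with over 40 N, if the wrist force passes 120 N, or if a joint passes its speed limit or range.

## Robot

A 6-joint arm with a two-finger parallel gripper is mounted at the origin on the work surface. World frame = base frame: x ahead of the robot, y to its left, z up, the work surface at z = 0. Lengths are in m, angles in rad, forces in N, time in s.
With the tool pointing down it reaches from about 0.3 to 0.775 m from the base axis. Payload 14.6 kg.
Tool frame: the origin (TCP) lies at the very end of the fingers, on their centre line; the grasp point (between the pads) lies 19 mm behind it; x points along the fingers, y is the direction in which the jaws open and shut, and the axes are right-handed (so a half turn about x gives the same grasp; the last joint's range is limited). The gripper opens to 94 mm and grips with 3 to 60 N. Pads are 16 mm wide; open, the fingers measure 119 mm over their backs; the gripper's body (75 mm by 177 mm) begins 78 mm behind the grasp point.
Start: joints at [1.036, 0.3, 1.521, -0, 1.321, -0.067], TCP at [0.248, 0.491, 0.205] pointing down, gripper open.
Joint ranges: [-3.03, 3.03], [-0.79, 2.21], [0.23, 2.52], [-1.04, 4.18], [0, 3.07], [-2.55, 2.55]. Speed limits (rad/s): [2.22, 2.22, 2.57, 3.14, 3.14, 3.14].

## Interface

Orientations are given as [roll, pitch, yaw] about the fixed x, y, z axes, in that order (R = Rz(yaw) Ry(pitch) Rx(roll)).
In Python, from station import ctrl, viewer, hand_in gives the robot as it stands. The module is installed in compiled form; this text tells all that it offers.
- The arm moves only by the tool play_rows, never from a script. Its argument "deltas" is a list that holds one entry, the list of rows, each a list of 7 numbers: the shift along the tool's x, y, z in mm, then the turn, a rotation vector about the tool's x, y, z in rad, then the finger opening in mm, from 0 to 94. In form: [[[dx, dy, dz, ax, ay, az, gripper], ...]]. A call has 1 to 10 rows; each row shifts and turns the commanded pose from where the row before left it, along the tool's axes as they then stand; what a row does not reach is not made up. A row lasts 1/10 s, in which the tool goes at most 50 mm and 8.59 degrees, less where a joint would pass 70% of its speed; a pose out of reach is approached as far as the arm can. A call with a gripper value outside its range is refused whole. The fingers move at their own pace and stop on an object; "grip_force" is the grip in N (left out, the last holds). Time passes only in rows, so rows that do not move let the fingers close. It gives the time, the measured TCP pose, the force and the opening at its end, in the units of the state.
- ctrl.get_obs(): the state, without advancing time (a new reading comes with each control period).
- viewer.camera(name): name is "scene" or "top"; returns a dict with "img" (480x640x3 uint8, red, green, blue), "fx", "fy", "cx", "cy" (pixels), "rvec" (rotation vector, rad) and "tvec" (3), from world to camera coordinates, as OpenCV has them. Camera axes: x right, y down, z forward; pixel columns grow to the right and rows downward; lengths in m; the calibration is good to about 2 mm. A picture is of the moment at which its call begins. There is no depth.
- hand_in(): hands the job in, once; it reports no verdict.
The state is a dict: "time_s": time; "qpos": joint angles; "joint_vel": joint speeds; "tau": joint torques, N m; "ee_pos": TCP position; "eef_rot": TCP orientation; "force": force on the tool from outside, world axes, zero at the start; "moment": the same for the moment, N m; "grip_width": finger opening in m.
Only numpy, scipy, OpenCV 4.12 (cv2) and the standard library are available. Lean on these libraries where they do the work, as an engineer would, in place of code of your own. Each camera call takes 0.05 s, during which the arm holds its last target.

## Working session

There is one attempt and no reset: what is moved stays moved. The work goes in short steps, Python scripts to look and compute and a tool call to move; the robot and the scene stay as the last step left them, time stands still between calls to the robot, and variables do not carry over. Pictures are saved under pics/ and viewed, and the job is handed in when it is done.

Besides the shell and the picture viewer there is one more tool, called after "Emit:" as name([rows], argument=value, ...), one row to a line, values as JSON. play_rows: Moves the arm, as the interface text tells. Its arguments: {"type":"object","properties":{"deltas":{"type":"array","items":{"type":"array","items":{"type":"array","items":{"type":"number"}}}},"grip_force":{"type":"number"}},"required":["deltas"]}

```bash
mkdir -p pics; cat > h.py <<'E'
import numpy as np, cv2
from station import ctrl, viewer
def snap(n,tag):
    c=viewer.camera(n); cv2.imwrite(f'pics/{tag}.png',cv2.cvtColor(c['img'],cv2.COLOR_RGB2BGR))
    np.savez(f'pics/{tag}.npz',**c); return c
def load(tag): return dict(np.load(f'pics/{tag}.npz'))
def ray(c,u,v):
    R,_=cv2.Rodrigues(np.array(c['rvec'],float)); t=np.array(c['tvec'],float).ravel()
    d=R.T@np.array([(u-c['cx'])/c['fx'],(v-c['cy'])/c['fy'],1.]); return -R.T@t,d
def onplane(c,u,v,z):
    o,d=ray(c,u,v); return o+d*(z-o[2])/d[2]
def proj(c,p):
    R,_=cv2.Rodrigues(np.array(c['rvec'],float)); q=R@np.array(p,float)+np.array(c['tvec'],float).ravel()
    return q[0]/q[2]*c['fx']+c['cx'],q[1]/q[2]*c['fy']+c['cy']
E
python3 - <<'E'
from h import *
for n in('scene','top'):
    c=snap(n,n+'0'); print(n,c['fx'],ray(c,320,240))
print(ctrl.get_obs())
E
```

```text
scene 477.7942520045306 (array([1.06371182, 0.215799  , 0.50065464]), array([-0.73174753, -0.33924484, -0.591163  ]))
top 607.8545817944921 (array([ 0.434376  , -0.0115489 ,  0.97387674]), array([ 0.09837953, -0.00649604, -0.9952489 ]))
{'time_s': 0.1, 'qpos': array([ 1.03641219e+00,  3.00426765e-01,  1.52148826e+00, -3.19042961e-05,
        1.32072382e+00, -6.66055270e-02]), 'joint_vel': array([-0.00058243, -0.00130336, -0.00063338, -0.00080468,  0.000663  ,
        0.00016322]), 'tau': array([ 3.13992619e-03, -5.32648194e+01, -3.53288341e+01,  7.09666614e-02,
        2.35524040e-02,  1.74877073e-05]), 'ee_pos': array([0.24789277, 0.49070947, 0.20494992]), 'eef_rot': array([-1.60787122,  1.56974968, -2.07564192]), 'force': array([ 1.02079399, -0.69601197, -0.13205684]), 'moment': array([-0.02658714, -0.01240895,  0.0253006 ]), 'grip_width': 0.09444269553687586}
```

View pics/scene0.png

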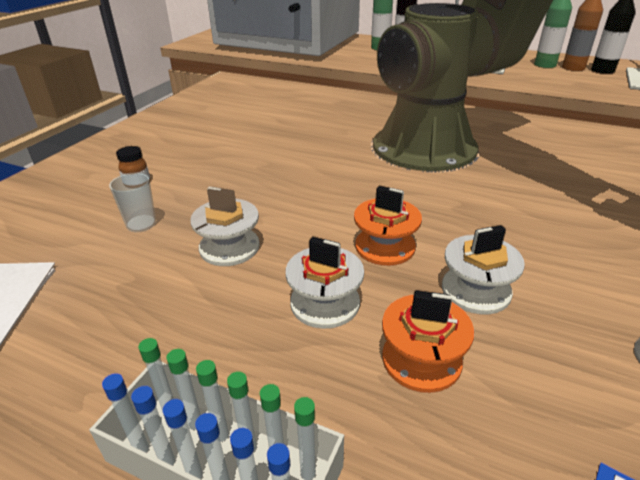

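View pics/top0.png

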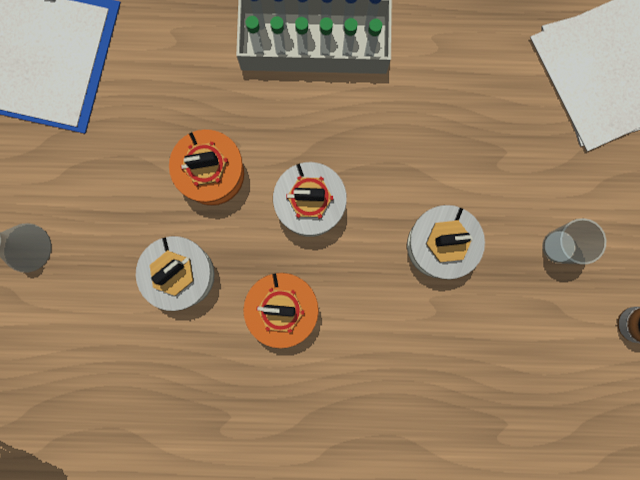

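```bash
python3 - <<'E'
from h import *
c=load('top0'); im=cv2.cvtColor(c['img'],cv2.COLOR_RGB2BGR)
a=cv2.resize(im[150:245,260:360],None,fx=6,fy=6,interpolation=cv2.INTER_CUBIC)
cv2.imwrite('pics/crop_fuel.png',a)
img=c['img'].astype(int);R,G,B=img[...,0],img[...,1],img[...,2]
def blob(m,lo,box):
    x0,y0,x1,y1=box;s=np.zeros(m.shape,np.uint8);s[y0:y1,x0:x1]=m[y0:y1,x0:x1]
    n,l,st,ce=cv2.connectedComponentsWithStats(s)
    for i in range(1,n):
        if st[i,4]>=lo:
            r=cv2.minAreaRect(np.argwhere(l==i)[:,::-1].astype(np.float32)); print(st[i],ce[i],r)
box=(270,155,350,240)
print('black');blob((img.max(2)<60),8,box)
print('white');blob((img.min(2)>205),4,box)
print('red');blob((R>150)&(G<70),5,box)
print(onplane(c,310,197,.116),onplane(c,300,197,.116),onplane(c,310,187,.116))
E
```

```text
black
[297 164   6  12  34] [299.55882353 169.5       ] ((299.5500183105469, 169.64999389648438), (11.700427055358887, 2.5298216342926025), 71.56504821777344)
[295 188  30  13 284] [310.81338028 194.74647887] ((309.5, 194.0), (12.0, 29.0), 90.0)
white
red
[298 176   3   3   6] [299.         177.16666667] ((299.10003662109375, 177.20001220703125), (1.3416407108306885, 2.683281421661377), 63.43495178222656)
[320 177   3   3   8] [320.875 178.125] ((321.0, 178.0), (2.0, 2.0), 90.0)
[292 179  36  23 128] [312.75    185.34375] ((311.26568603515625, 187.77500915527344), (36.57111740112305, 18.77298927307129), 12.875000953674316)
[330 196   3   3   7] [331.28571429 197.14285714] ((331.0, 197.0), (2.0, 2.0), 90.0)
[292 199  32  16 109] [305.43119266 209.34862385] ((305.860107421875, 208.7841796875), (32.27457809448242, 11.658369064331055), 17.241458892822266)
[297 214   3   3   6] [297.83333333 214.83333333] ((297.7500305175781, 214.75001525878906), (2.1213202476501465, 1.4142134189605713), 45.0)
[318 214   4   4  11] [319.54545455 215.63636364] ((319.5000305175781, 215.50003051757812), (2.8284268379211426, 2.8284268379211426), 45.0)
[ 0.58043188 -0.00127856  0.116     ] [0.58005221 0.01298799 0.116     ] [ 0.59487739 -0.00088153  0.116     ]
```

View pics/crop_fuel.png

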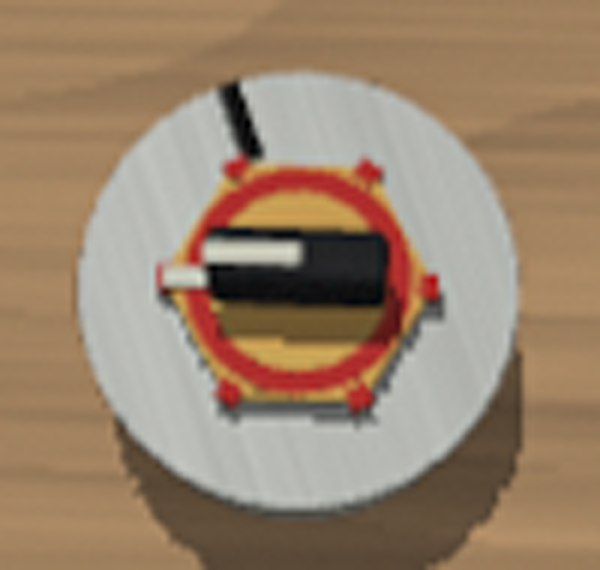

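```bash
python3 - <<'E'
from h import *
from scipy.spatial.transform import Rotation as Ro
o=ctrl.get_obs(); print(Ro.from_euler('xyz',o['eef_rot']).as_matrix().round(3))
c=load('top0'); img=c['img'].astype(int)
cor=[(298.9,177),(321,178.2),(331.5,197.2),(319.5,215.7),(298,215),(287,195.7)]
P=np.array([onplane(c,u,v,.078) for u,v in cor]); ctr=P.mean(0)
print('ctr hex',ctr.round(4),[((P[i]+P[i+3])/2).round(4)[:2] for i in range(3)])
print('rad',np.linalg.norm((P-ctr)[:,:2],axis=1).round(4), np.degrees(np.arctan2(*(P-ctr)[:,1::-1].T)).round(1))
# disc
m=((img.max(2)-img.min(2)<22)&(img.min(2)>140)).astype(np.uint8)
s=np.zeros_like(m);s[150:250,260:360]=m[150:250,260:360]
cs,_=cv2.findContours(s,cv2.RETR_EXTERNAL,cv2.CHAIN_APPROX_NONE);k=max(cs,key=len)
e=cv2.fitEllipse(cv2.convexHull(k));print(e)
for z in(.05,.055,.06,.065): print(z,onplane(c,*e[0],z).round(4), e[1][0]*onplane(c,0,0,z)[2]*0+ e[1][0]*(0.974-z)/607.8)
t=onplane(c,260+182/6-.4,150+277/6-.4,.079);print('white tip az',np.degrees(np.arctan2(*(t-ctr)[1::-1])),np.linalg.norm(t-ctr))
for z in (.055,.065):
  a=onplane(c,299.55,169.5,z);d=onplane(c,*e[0],z); print('mark az',np.degrees(np.arctan2(*(a-d)[1::-1])),np.degrees(np.arctan2(*(a-ctr)[1::-1])))
# top strip
a=onplane(c,260+205/6-.4,150+250/6-.4,.116);b=onplane(c,260+300/6-.4,150+252/6-.4,.116);print('strip ends',a,b)
s0=load('scene0');im=cv2.cvtColor(s0['img'],cv2.COLOR_RGB2BGR)
cv2.imwrite('pics/crop_s.png',cv2.resize(im[225:330,275:375],None,fx=6,fy=6,interpolation=cv2.INTER_CUBIC))
x,y=ctr[:2]
for z in(.078,.116):print(proj(s0,(x,y,z)))
for dx in(-.007,.007):
  for dy in(-.022,.022):print(((np.array(proj(s0,(x+dx,y+dy,.116)))-(275,225)+.4)*6).round())
E
```

```text
[[-0.001  0.451  0.893]
 [-0.001  0.893 -0.451]
 [-1.    -0.001 -0.   ]]
ctr hex [5.877e-01 2.000e-04 7.800e-02] [array([5.879e-01, 4.000e-04]), array([ 5.876e-01, -1.000e-04]), array([5.877e-01, 3.000e-04])]
rad [0.0333 0.0326 0.0331 0.0327 0.0326 0.0333] [  29.5  -30.8  -90.5 -150.8  150.5   89.6]
((309.248779296875, 197.9978790283203), (72.16064453125, 72.9621810913086), 82.74761199951172)
0.05 [0.5901 0.0006 0.05  ] 0.10970127599025173
0.055 [0.5892 0.0006 0.055 ] 0.10910765436692785
0.06 [5.884e-01 5.000e-04 6.000e-02] 0.10851403274360398
0.065 [5.876e-01 4.000e-04 6.500e-02] 0.10792041112028011
white tip az 89.8765964489775 0.028882529732313186
mark az 20.180111505316734 19.9350507599327
mark az 20.180111505316702 20.49293390242159
strip ends [0.58809254 0.02212849 0.116     ] [ 5.88212004e-01 -4.93216614e-04  1.16000000e-01]
(np.float64(323.6556872834501), np.float64(262.7250710642596))
(np.float64(323.41661298405563), np.float64(240.94777881020238))
[218.  59.]
[395. 104.]
[192.  92.]
[371. 139.]
```

View pics/crop_s.png

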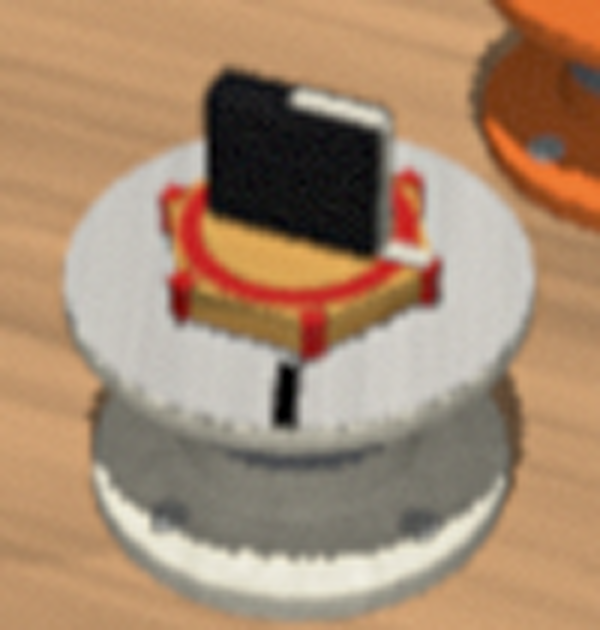

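Candidates in the top view:
- (310,197): pale disc, red ring and notches. This is the fuel cap.
- (206,164) and (281,311): orange look-alikes.
- (174,273) and (446,242): plain brass caps.

The close crop confirms (310,197). Its axis is at about (0.588, 0.0005). The white line is at azimuth 90° and the mark at about 20°, so the turn is about 1.22 rad clockwise.

Emit:
play_rows([
  [[0,-19,35,0,0,0,94],[0,-19,35,0,0,0,94],[0,-19,35,0,0,0,94],[0,-19,35,0,0,0,94],[0,-19,35,0,0,0,94],[0,-19,35,0,0,0,94],[0,-19,35,0,0,0,94],[0,-19,35,0,0,0,94],[0,-19,35,0,0,0,94],[0,-19,35,0,0,0,94]],
])

```text
time_s: 1.1
ee_pos: [0.4753, 0.162, 0.2053]
eef_rot: [-2.525, 1.57, -2.993]
force: [0.7, -0.0, -0.3]
grip_width: 0.0944
```

Emit:
play_rows([
  [[0,-19,35,0,0,0,60],[0,-19,35,0,0,0,60],[0,-19,35,0,0,0,60],[0,-19,35,0,0,0,60],[0,-19,35,0,0,0,60],[0,0,0,0.138,0,0,60],[0,0,0,0.138,0,0,60],[0,0,0,0.138,0,0,60],[0,0,0,0.138,0,0,60]],
])

```text
time_s: 2.0
ee_pos: [0.5879, -0.0003, 0.205]
eef_rot: [-2.196, 1.57, 3.062]
force: [0.4, -0.2, 0.4]
grip_width: 0.06
```

Emit:
play_rows([
  [[0,0,0,0.138,0,0,60],[0,0,0,0.138,0,0,60],[0,0,0,0.138,0,0,60],[0,0,0,0.138,0,0,60],[0,0,0,0,0,0,60],[0,0,0,0,0,0,60]],
])

```text
time_s: 2.6
ee_pos: [0.588, -0.0002, 0.2052]
eef_rot: [-1.64, 1.57, 3.076]
force: [0.5, 0.5, 0.1]
grip_width: 0.0596
```

```bash
cat > st.py <<'E'
from h import *
from scipy.spatial.transform import Rotation as Ro
o=ctrl.get_obs(); M=Ro.from_euler('xyz',o['eef_rot']).as_matrix()
print(o['time_s'],o['ee_pos'].round(4),'q',o['qpos'].round(3),'F',o['force'].round(1),'M',o['moment'].round(2),'w',round(o['grip_width'],4)); print(M.round(3),'y az',np.degrees(np.arctan2(M[1,1],M[0,1])).round(2))
E
python3 st.py
```

```text
2.6 [ 5.880e-01 -2.000e-04  2.052e-01] q [-0.063  0.385  1.407  0.     1.349 -0.066] F [0.5 0.5 0.1] M [-0.05  0.05  0.01] w 0.0596
[[-0.     1.     0.003]
 [ 0.     0.003 -1.   ]
 [-1.    -0.    -0.   ]] y az 0.18
```

Emit:
play_rows([
  [[20,0,-0.7,0,0,0,50],[20,0,0,0,0,0,50],[20,0,0,0,0,0,50],[20,0,0,0,0,0,50],[20,0,0,0,0,0,50],[12,0,0,0,0,0,50],[6.5,0,0,0,0,0,50],[0,0,0,0,0,0,50]],
])

```text
time_s: 3.4
ee_pos: [0.5879, 0.0005, 0.0865]
eef_rot: [-1.638, 1.57, 3.075]
force: [0.3, 0.3, 1.1]
grip_width: 0.05
```

```bash
python3 - <<'E'
from h import *
c=snap('scene','s1');im=cv2.cvtColor(c['img'],cv2.COLOR_RGB2BGR)
cv2.imwrite('pics/s1c.png',cv2.resize(im[180:330,225:425],None,fx=4,fy=4,interpolation=cv2.INTER_CUBIC))
E
python3 st.py
```

```text
3.45 [5.883e-01 5.000e-04 8.730e-02] q [-0.061  0.502  1.528  0.     1.111 -0.061] F [ 0.  -0.7  0.2] M [-0.07  0.03  0.08] w 0.05
[[ 0.  1. -0.]
 [-0. -0. -1.]
 [-1.  0.  0.]] y az -0.01
```

View pics/s1c.png

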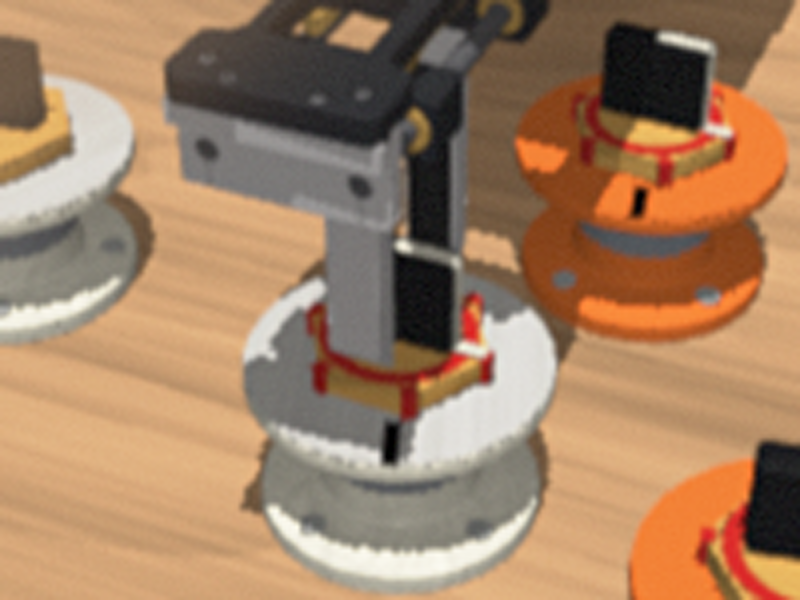

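The fingers straddle the fuel bar (crop ≈ (430,300)) and stay clear of the hexagon. I'll close them gently.

Emit:
play_rows([
  [[0,0,0,0,0,0,30],[0,0,0,0,0,0,20],[0,0,0,0,0,0,12],[0,0,0,0,0,0,8],[0,0,0,0,0,0,8],[0,0,0,0,0,0,8]],
], grip_force=25)

```text
time_s: 4.05
ee_pos: [0.5881, 0.0005, 0.0871]
eef_rot: [1.661, 1.571, 0.09]
force: [-0.4, -0.4, 1.0]
grip_width: 0.0137
```

```bash
python3 st.py
```

```text
4.05 [5.881e-01 5.000e-04 8.710e-02] q [-0.061  0.502  1.529  0.     1.111 -0.06 ] F [-0.4 -0.4  1. ] M [ 0.01  0.12 -0.03] w 0.0137
[[ 0.     1.    -0.001]
 [ 0.    -0.001 -1.   ]
 [-1.     0.    -0.   ]] y az -0.06
```

Gripped well, with no side force. I'll turn 1.22 rad clockwise (positive about tool x) while rising 2.3 mm.

Emit:
play_rows([
  [[-0.19,0,0,0.1,0,0,8],[-0.19,0,0,0.1,0,0,8],[-0.19,0,0,0.1,0,0,8],[-0.19,0,0,0.1,0,0,8],[-0.19,0,0,0.1,0,0,8],[-0.19,0,0,0.1,0,0,8],[0,0,0,0,0,0,8]],
])

```text
time_s: 4.75
ee_pos: [0.5884, 0.0004, 0.0882]
eef_rot: [2.001, 1.57, -0.172]
force: [2.0, -0.2, 1.4]
grip_width: 0.0136
```

```bash
python3 st.py
```

```text
4.75 [5.884e-01 4.000e-04 8.820e-02] q [-0.062  0.501  1.528 -0.     1.112  0.541] F [ 2.  -0.2  1.4] M [-0.23 -0.32 -0.1 ] w 0.0136
[[ 0.001  0.824 -0.567]
 [-0.    -0.567 -0.824]
 [-1.     0.001 -0.   ]] y az -34.53
```

Emit:
play_rows([
  [[-0.19,0,0,0.1,0,0,8],[-0.19,0,0,0.1,0,0,8],[-0.19,0,0,0.1,0,0,8],[-0.19,0,0,0.1,0,0,8],[-0.19,0,0,0.1,0,0,8],[-0.19,0,0,0.1,0,0,8],[0,0,0,0.02,0,0,8],[0,0,0,0,0,0,8],[0,0,0,0,0,0,8]],
])

```text
time_s: 5.65
ee_pos: [0.5885, 0.0002, 0.0894]
eef_rot: [2.437, 1.57, -0.351]
force: [4.8, -2.6, 0.2]
grip_width: 0.014
```

```bash
python3 - <<'E'
from h import *
c=snap('scene','s2');im=cv2.cvtColor(c['img'],cv2.COLOR_RGB2BGR)
cv2.imwrite('pics/s2c.png',cv2.resize(im[180:330,225:425],None,fx=4,fy=4,interpolation=cv2.INTER_CUBIC))
E
python3 st.py
```

```text
5.7 [5.885e-01 2.000e-04 8.940e-02] q [-0.062  0.499  1.527 -0.     1.114  1.155] F [ 4.2 -3.  -0.6] M [-0.61 -0.71 -0.06] w 0.0139
[[ 0.001  0.347 -0.938]
 [-0.    -0.938 -0.347]
 [-1.     0.001 -0.001]] y az -69.72
```

View pics/s2c.png

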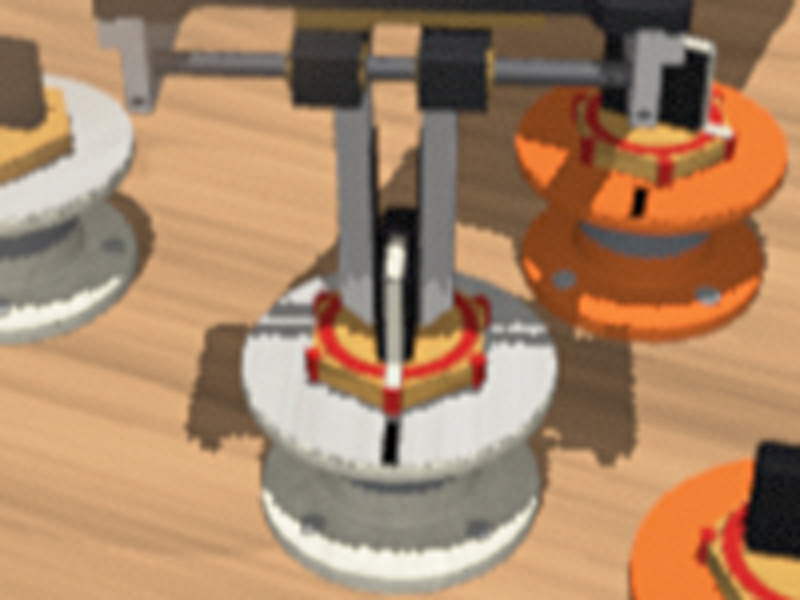

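The white line (crop (393,370)) now points at the black mark (392,440). I'll release and rise straight up.

Emit:
play_rows([
  [[0,0,0,0,0,0,20],[0,0,0,0,0,0,30],[0,0,0,0,0,0,45],[0,0,0,0,0,0,50],[0,0,0,0,0,0,50],[-10,0,0,0,0,0,50],[-20,0,0,0,0,0,50],[-30,0,0,0,0,0,50],[-30,0,0,0,0,0,50],[-30,0,0,0,0,0,50]],
])

```text
time_s: 6.7
ee_pos: [0.588, 0.0005, 0.2113]
eef_rot: [2.825, 1.57, 0.034]
force: [-0.2, 0.4, -0.8]
grip_width: 0.0498
```

Emit:
play_rows([
  [[-20,0,30,0,0,0,50],[0,0,40,0,0,0,50],[0,0,40,0,0,0,50],[0,0,40,0,0,0,50],[0,0,30,0,0,0,50],[0,0,0,0,0,0,50],[0,0,0,0,0,0,50]],
])

```text
time_s: 7.4
ee_pos: [0.4193, -0.0613, 0.2303]
eef_rot: [2.627, 1.569, -0.165]
force: [0.6, 0.1, 0.1]
grip_width: 0.0503
```

```bash
python3 st.py; python3 - <<'E'
from h import *
c=snap('top','t3');im=cv2.cvtColor(c['img'],cv2.COLOR_RGB2BGR);s=snap('scene','s3')
a=load('top0')['img']
cv2.imwrite('pics/t3c.png',cv2.resize(im[150:245,260:360],None,fx=6,fy=6,interpolation=cv2.INTER_CUBIC))
E
```

```text
7.4 [ 0.4193 -0.0613  0.2303] q [-0.232 -0.009  1.816  0.     1.333  0.99 ] F [0.6 0.1 0.1] M [-0.06  0.11 -0.06] w 0.0503
[[ 0.002  0.342 -0.94 ]
 [-0.    -0.94  -0.342]
 [-1.     0.001 -0.002]] y az -70.0
```

View pics/t3.png

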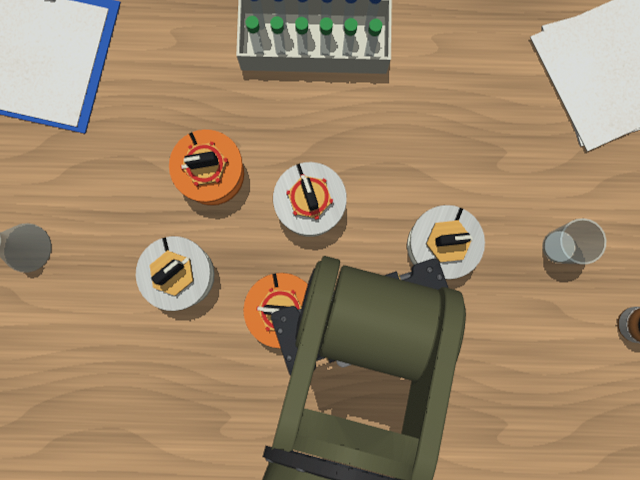

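View pics/t3c.png

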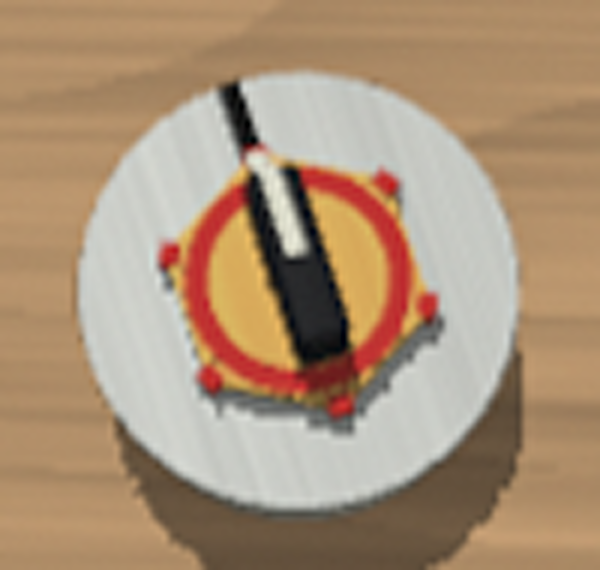

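View pics/s3.png

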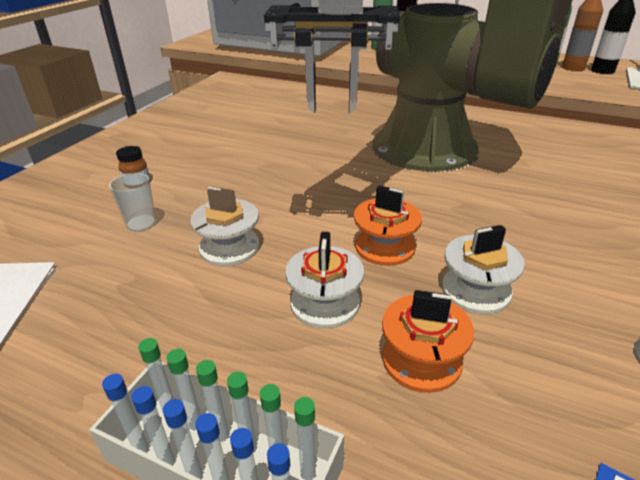

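The top view shows the fuel cap's white line continuing straight into the black mark (crop (260,155)). The plain caps look unchanged and the arm is clear, so I'm handing in.

```bash
python3 -c "
from station import hand_in
print(hand_in())"
```

```text
the job is handed in; nothing more can be done
None
```

The fuel-gas cap (red ring, pale disc) is unscrewed to its mark. I gripped its bar, turned it about 1.22 rad clockwise while rising about 2.3 mm, let go and backed away. I handed in at about 7.5 s.

- **Alignment:** the last top and scene pictures show the white line running straight into the black mark. I judged this by eye and did not measure the angle again after release. The tool turned 69.7°, against the 69.8° measured beforehand.
- **Other caps:** the two plain caps look the same as in the first pictures, and the arm never went down near them. I did not measure their white-line ends again.
- **Arm:** it touches nothing, with tool force readings below 1 N. While gripping, the sideways force reached only about 5 N.
- **Disagreement:** the two cameras differed by about 1 mm on where the cap's axis is. It made no difference to the grasp, and no check failed.

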